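Swing the milk pan's handle in over the trivet's tail

ROBOT

A 7-joint arm with a two-finger parallel gripper is mounted at the origin on the work surface. World frame = base frame: x ahead of the robot, y to its left, z up, the work surface at z = 0. Lengths are in m, angles in rad, forces in N, time in s.
With the tool pointing down it reaches from about 0.4 to 0.85 m from the base axis. Payload 10.4 kg.
Tool frame: the origin (TCP) lies at the very end of the fingers, on their centre line; the grasp point (between the pads) lies 19 mm behind it; x points along the fingers, z is the direction in which the jaws open and shut, and the axes are right-handed (so a half turn about x gives the same grasp; the last joint's range is limited). The gripper opens to 85 mm and grips with 20 to 120 N. Pads are 22 mm wide; open, the fingers measure 114 mm over their backs; the gripper's body (76 mm by 85 mm) begins 54 mm behind the grasp point. The pads swing forward as they close: fully open they stand 13 mm farther back than shut.
Start: joints at [-1.319, 0.332, -0.065, 1.46, 0.022, 1.35, -0.088], TCP at [0.17, 0.602, 0.231] pointing down, gripper open.
Joint ranges: [-2.6, 2.6], [-0.5, 2.12], [-1.47, 1.34], [0.16, 2.42], [-1.27, 4.41], [0.06, 2.06], [-2.6, 2.6]. Speed limits (rad/s): [2.22, 2.22, 2.79, 2.79, 3.14, 3.14, 3.14].

INTERFACE

Orientations are given as a unit quaternion [x, y, z, w].
In Python, from workcell import get_obs, camera, camera_info, hand_in gives the robot as it stands.
- The arm moves only by the tool move_arm, never from a script. Its argument "motion" is text: rows parted by semicolons, each of 4 numbers parted by spaces: the shift along the world's x, y, z in m, then the turn about the world's z in rad. In form: tx ty tz spin; .... A call has 1 to 10 rows; each row is the pose to reach, as a shift and turn from the pose commanded when the call began; what a row does not reach only later rows make up. A row lasts 1/8 s, in which the tool goes at most 62.5 mm and 10.7 degrees, less where a joint would pass 70% of its speed; a pose out of reach is approached as far as the arm can. A call with a gripper value outside its range is refused whole. "grip" is the opening, from 0 (shut) to 1 (fully open), set as the call begins (left out, the last holds). The fingers move at their own pace and stop on an object; "force" is the grip in N (left out, the last holds). Time passes only in rows, so rows that repeat a pose let the fingers close. It gives the time, the measured TCP pose, the force and the opening at its end, in the units of the state.
- get_obs(): the state, without advancing time (a new reading comes with each control period).
- camera(name): name is "side" or "top" or "wrist"; returns (picture, depth): 480x640x3 uint8, red, green, blue; 480x640 float32, m along the optical axis (not along the pixel's ray), 0 where there is no reading.
- camera_info(name): a dict with "camera_matrix" (3x3 intrinsics, pixels), "eye" and "attitude" of the camera in the world. Camera axes: x right, y up, looking along -z (the intrinsics and any distortion apply to the point x, -y, -z); pixel columns grow to the right and rows downward; lengths in m; the calibration is good to about 2 mm. A picture is of the moment at which its call begins: read the wrist's pose just before it. camera_info takes no time and is no camera call; for the wrist camera it gives the pose at the moment of the call.
- hand_in(): hands the job in, once; it reports no verdict.
The state is a dict: "clock": time; "joint_pos": joint angles; "joint_velocities": joint speeds; "tau": joint torques, N m; "position": TCP position; "ee_rot": TCP orientation; "ft_force": force on the tool from outside, world axes, zero at the start; "torque": the same for the moment, N m; "grip_width": opening from 0.0 (shut) to 1.0 (fully open).
Only numpy, scipy, OpenCV 4.12 (cv2) and the standard library are available. Lean on these libraries where they do the work, as an engineer would, in place of code of your own. Each camera call takes 0.05 s, during which the arm holds its last target.

TASK

The little milk pan on the bedside trivet has been left with its handle sticking out to one side. Swing the handle round in place until it lies straight above the trivet's tail, without lifting the pan out of the trivet and without shifting the mug or the pill canister, then let go of it.

Things in the scene. Friction and masses are not known exactly. Their poses are not given: they have to be found in the camera images.
- milk_pan: Small open steel milk pan, 0.3 to 0.65 kg, with one straight black handle; loose, it turns freely in the trivet's recess (6 mm sideways play). Rim 122 mm across, foot 112, 72 mm high. Origin: centre of its underside, 8 mm above the nightstand top; z up, x outward along the handle. At the start the handle points 50 to 100 degrees anticlockwise (from above) of the trivet's tail.
- pan_handle (a point): Middle of the pan's handle, 130 mm from the pan's axis, 58 mm above its underside (66 mm above the nightstand top); a good place to pinch or push. The handle is a level plastic bar from 70 to 200 mm from the axis, 18 mm wide, 14 mm thick, with free space below.
- trivet: Paddle-shaped wooden trivet, fixed on the nightstand top: disc 156 mm across with a recess (124 mm across, floor 8 mm and rim 16 mm above the nightstand) and one flat tail, 36 mm wide, 8 mm thick, ending 225 mm from the disc's centre. Origin: centre of the disc's underside (z = 0); z up, x outward along the tail. The sector between handle and tail is free of other things.
- mug: Bystander: blue ceramic mug with a loop handle, 76 mm across (about 110 mm with its loop), 90 mm high, standing beside the trivet. Origin: centre of its underside.
- canister: Bystander: round aluminium pill canister, 56 mm across, 75 mm high, standing beside the trivet. Origin: centre of its underside.

How it is judged:
At the end, for the whole second after the job is handed in: The pan stands level and still in the trivet's recess (centred within 12 mm, upright within 4 degrees), released, its handle above the trivet's tail and in line with it within 12 degrees; mug and canister are within 20 mm of where they stood (angle between the x axis of milk_pan and the x axis of trivet, either way round below 0.21 rad and x of pan_handle in the frame of trivet above 0.08 m and z of milk_pan in the frame of trivet below 0.012 m and horizontal distance between milk_pan and trivet below 0.012 m and angle between milk_pan's own z axis and vertical below 0.07 rad and linear speed of milk_pan below 0.02 m/s and distance of each of mug, canister from where it was at the start of the episode below 0.02 m); the robot touches nothing.
It fails at once if the pan is lifted out of the trivet (raised more than 15 mm) (z of milk_pan in the frame of trivet above 0.023 m).
It fails at once if the pan is tipped by more than 14 degrees (angle between milk_pan's own z axis and vertical above 0.25 rad).
It fails at once if the mug is shifted by more than 20 mm (distance of mug from where it was at the start of the episode above 0.02 m).
It fails at once if the canister is shifted by more than 20 mm (distance of canister from where it was at the start of the episode above 0.02 m).
It also fails if it takes over 38 s, if anything falls off the work surface, if the arm or the gripper's body presses on something with over 40 N, if the wrist force passes 120 N, or if a joint passes its speed limit or range.

## Working session

There is one attempt and no reset: what is moved stays moved. The work goes in short steps, Python scripts to look and compute and a tool call to move; the robot and the scene stay as the last step left them, time stands still between calls to the robot, and variables do not carry over. Pictures are saved under pics/ and viewed, and the job is handed in when it is done.

Besides the shell and the picture viewer there is one more tool, called after "Request:" as name(argument=value, ...) on one line, values as JSON. move_arm: Moves the arm, as the interface text tells. Its arguments: {"type":"object","properties":{"motion":{"type":"string"},"grip":{"type":"number"},"force":{"type":"number"}},"required":["motion"]}

```bash
mkdir -p pics; python3 - <<'E'
from workcell import *
import cv2,numpy as np
o=get_obs();print({k:np.round(v,3) for k,v in o.items()})
for n in("top","side"):
    i=camera_info(n);print(n,i)
    p,d=camera(n);cv2.imwrite(f"pics/{n}0.png",p[:,:,::-1]);np.savez(f"{n}0.npz",p=p,d=d,K=i["camera_matrix"],e=i["eye"],a=i["attitude"])
E
```

```text
{'clock': np.float64(0.0), 'joint_pos': array([-1.319,  0.333, -0.065,  1.461,  0.022,  1.35 , -0.088]), 'joint_velocities': array([ 0.002,  0.001,  0.   , -0.   ,  0.   ,  0.001, -0.   ]), 'tau': array([-1.0000e-03, -6.2544e+01,  4.8000e-02, -3.9163e+01,  1.6000e-02,
        9.0000e-03,  0.0000e+00]), 'position': array([0.169, 0.601, 0.23 ]), 'ee_rot': array([-0.427,  0.564,  0.427,  0.563]), 'ft_force': array([ 0.775, -0.057, -0.272]), 'torque': array([-0.014,  0.043,  0.001]), 'grip_width': np.float64(0.999)}
top {'camera_matrix': array([[477.71176754,   0.        , 320.48488206],
       [  0.        , 477.71176754, 243.55786414],
       [  0.        ,   0.        ,   1.        ]]), 'eye': array([0.40295457, 0.00740742, 0.70778933]), 'attitude': array([ 0.07460334, -0.06762077, -0.6458652 ,  0.75678261])}
side {'camera_matrix': array([[605.28319701,   0.        , 311.74241039],
       [  0.        , 605.28319701, 247.39135823],
       [  0.        ,   0.        ,   1.        ]]), 'eye': array([ 0.17636651, -0.46454958,  0.54799961]), 'attitude': array([ 0.41035945, -0.13108879, -0.29442144,  0.85307495])}
```

View pics/top0.png

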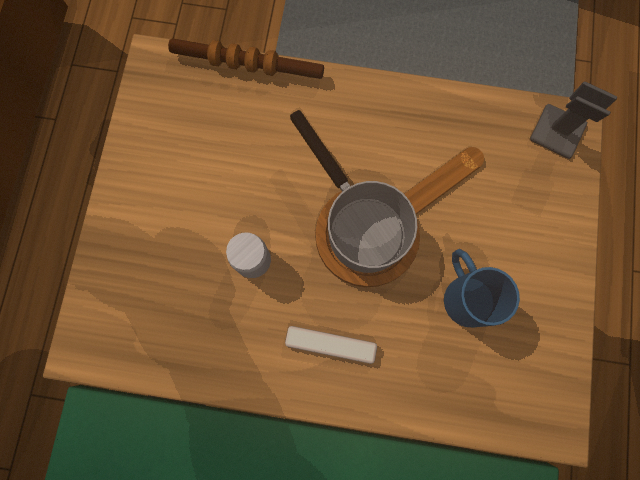

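View pics/side0.png

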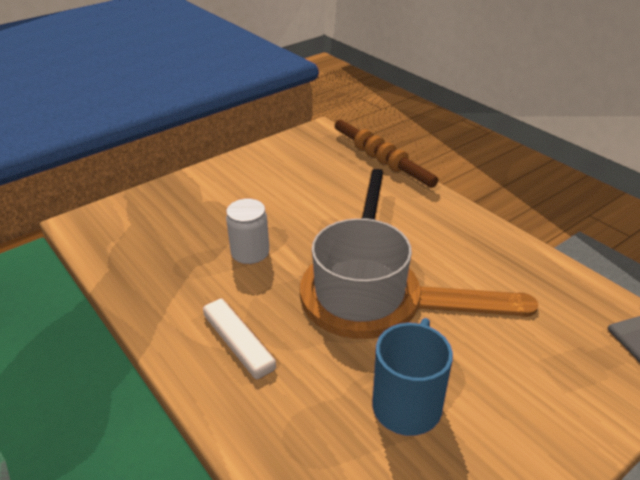

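The top view shows the pan rim centred near (372,227), the black handle running to (298,115), the tail tip near (478,157), the mug at (488,296) and the canister at (247,252).

```bash
cat > h.py <<'E'
import numpy as np,cv2
from scipy.spatial.transform import Rotation as R
def ray(K,e,a,uv,z):
    uv=np.atleast_2d(np.asarray(uv,float))
    c=np.c_[(uv[:,0]-K[0,2])/K[0,0],-(uv[:,1]-K[1,2])/K[1,1],-np.ones(len(uv))]
    w=R.from_quat(a).apply(c); t=(z-e[2])/w[:,2]
    return e+w*t[:,None]
def proj(K,e,a,P):
    c=R.from_quat(a).inv().apply(np.atleast_2d(P)-e)
    return np.c_[K[0,2]+K[0,0]*c[:,0]/-c[:,2],K[1,2]+K[1,1]*c[:,1]/c[:,2]]
E
cat > m.py <<'E'
import sys
from h import *
def measure(f,show=True):
    D=np.load(f);K,e,a,p=D['K'],D['e'],D['a'],D['p']
    hsv=cv2.cvtColor(p,cv2.COLOR_RGB2HSV)
    dark=((p.max(2)<60)).astype(np.uint8)
    dark[:, :]*=1
    n,l,s,c=cv2.connectedComponentsWithStats(dark)
    out={}
    for i in range(1,n):
        if s[i,4]>250: print('dark',s[i],c[i].round())
    sat=((hsv[:,:,1]<60)&(p.max(2)>60)).astype(np.uint8)
    n,l,s,c=cv2.connectedComponentsWithStats(sat)
    for i in range(1,n):
        if s[i,4]>250: print('grey',s[i],c[i].round())
    bl=((hsv[:,:,0]>95)&(hsv[:,:,0]<125)&(hsv[:,:,1]>100)).astype(np.uint8)
    n,l,s,c=cv2.connectedComponentsWithStats(bl)
    for i in range(1,n):
        if s[i,4]>250: print('blue',s[i],c[i].round())
measure(sys.argv[1])
E
python3 m.py top0.npz
python3 - <<'E'
from h import *
D=np.load('top0.npz');g=lambda uv,z:ray(D['K'],D['e'],D['a'],uv,z).round(3)
print('handle',g([[298,115],[343,184]],.073)); print('tail tip',g([[478,157]],.008)); print('rim',g([[372,227]],.08))
print('mug top',g([[490,296],[455,258]],.09),'can top',g([[246,252]],.075))
p=cv2.imread('pics/top0.png')[80:340,200:530];cv2.imwrite('pics/crop0.png',cv2.resize(p,None,fx=2.2,fy=2.2,interpolation=cv2.INTER_CUBIC))
E
```

```text
dark [    0     0    99   312 10351] [26. 91.]
dark [ 552   83   64   54 1431] [582. 110.]
dark [ 291  110   57   78 1088] [318. 148.]
dark [ 464  270   50   52 1412] [487. 293.]
dark [   0  275   65  205 1573] [ 26. 431.]
dark [447 309  45  18 355] [464. 319.]
dark [612 339  20 141 324] [628. 404.]
dark [  72  385  487   94 1966] [317. 426.]
grey [  276     0   302    97 22444] [441.  39.]
grey [ 531  105   56   51 1197] [555. 131.]
grey [ 328  181   89   91 6087] [371. 227.]
grey [ 226  233   45   45 1505] [248. 255.]
grey [ 285  326   92   37 1834] [331. 344.]
handle [[0.713 0.085 0.073]
 [0.62  0.006 0.073]]
tail tip [[ 0.719 -0.195  0.008]]
rim [[ 0.564 -0.041  0.08 ]]
mug top [[ 0.494 -0.204  0.09 ]
 [ 0.537 -0.154  0.09 ]] can top [[0.504 0.121 0.075]]
```

View pics/crop0.png

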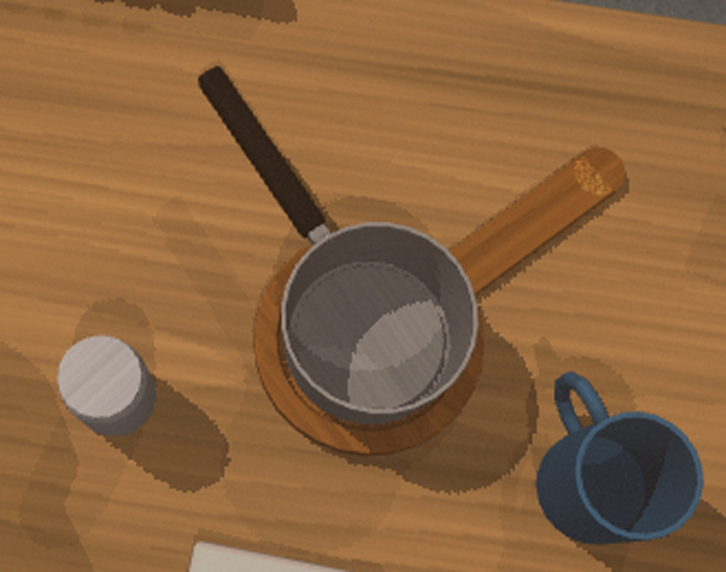

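```bash
python3 - <<'E'
from h import *
from scipy.optimize import least_squares
D=np.load('top0.npz');g=lambda uv,z:ray(D['K'],D['e'],D['a'],uv,z)[:,:2]
c=lambda q:np.array(q,float)/2.2+[200,80]
def circ(P):
    r=least_squares(lambda x:np.hypot(*(P-x[:2]).T)-x[2],[*P.mean(0),.06]).x;return r
print('rim',circ(g(c([[282,320],[478,320],[380,223],[380,412],[310,253],[450,388],[311,386],[450,253]]),.08)))
t=circ(g(c([[253,340],[370,452],[483,350],[300,424],[435,430],[266,290]]),.014));print('trivet',t)
u=g(c([[450,247],[585,150]]),.008);l=g(c([[480,296],[615,193]]),.008)
for q in(u,l):
    d=q[1]-q[0];print('tail edge ang',np.degrees(np.arctan2(d[1],d[0])))
print('tail width',np.linalg.norm(np.cross(np.r_[(u[1]-u[0])/np.linalg.norm(u[1]-u[0]),0],np.r_[l[0]-u[0],0])))
m=((u+l)/2);print('mid',m, 'dir from disc', [np.degrees(np.arctan2(*(x-t[:2])[::-1])) for x in m])
tip=g(c([[622,168]]),.008)
print('tip',tip,np.linalg.norm(tip-t[:2]))
# handle by mask
p=D['p'];dk=(p.max(2)<60).astype(np.uint8);n,L,s,cc=cv2.connectedComponentsWithStats(dk)
i=L[148,318];ys,xs=np.where(L==i);P=g(np.c_[xs,ys],.07)
vx,vy,x0,y0=cv2.fitLine(P.astype(np.float32),cv2.DIST_L2,0,.01,.01).ravel();print('handle ang',np.degrees(np.arctan2(vy,vx)),'mean',x0,y0)
pr=(P-[x0,y0])@[vx,vy];print(pr.min(),pr.max())
E
```

```text
rim [ 0.56813362 -0.0420571   0.06022301]
trivet [ 0.57081688 -0.04138262  0.07741795]
tail edge ang -44.802028868356665
tail edge ang -43.594522355595245
tail width 0.03989215925629329
mid [[ 0.62845436 -0.10118642]
 [ 0.71651678 -0.18680639]] dir from disc [np.float64(-46.05675623203601), np.float64(-44.945653897699536)]
tip [[ 0.72155212 -0.20201089]] 0.22027835733228684
handle ang 41.69834 mean 0.6683717 0.0489231
-0.06420855840361112 0.06560621901176872
```

```bash
python3 - <<'E'
from h import *
from workcell import get_obs
o=get_obs();M=R.from_quat(o['ee_rot']).as_matrix();print(M.round(3))
z=M[:,2];print('jaw yaw',np.degrees(np.arctan2(z[1],z[0])))
C=np.array([.5695,-.0415])
for th in np.radians([42.5,30,15,0,-15,-30,-44.8]): print(np.degrees(th).round(1),(C+.135*np.array([np.cos(th),np.sin(th)])).round(4))
E
```

```text
[[-0.    -0.962  0.271]
 [-0.001  0.271  0.962]
 [-1.    -0.    -0.001]]
jaw yaw 74.25408972174768
42.5 [0.669  0.0497]
30.0 [0.6864 0.026 ]
15.0 [ 0.6999 -0.0066]
0.0 [ 0.7045 -0.0415]
-15.0 [ 0.6999 -0.0764]
-30.0 [ 0.6864 -0.109 ]
-44.8 [ 0.6653 -0.1366]
```

Request:
move_arm(motion="0.05 -0.055 0 0.1; 0.1 -0.11 0 0.2; 0.15 -0.165 0 0.3; 0.2 -0.22 0 0.4; 0.25 -0.275 0 0.5; 0.3 -0.33 0 0.6; 0.35 -0.385 0 0.7; 0.4 -0.44 0 0.8; 0.45 -0.495 0 0.9; 0.499 -0.551 -0.03 1.017", grip=0.6, force=20)

```text
clock: 1.35
position: [0.5905, 0.138, 0.2215]
ee_rot: [0.648, -0.283, -0.648, -0.284]
ft_force: [0.9, 0.6, 0.2]
grip_width: 0.601
```

```bash
python3 - <<'E'
from workcell import get_obs
print(get_obs())
E
```

```text
{'clock': 1.35, 'joint_pos': array([-0.52079681,  0.29517902,  0.26710641,  1.54328753, -0.07975937,
        1.31254192,  2.07259979]), 'joint_velocities': array([ 0.68546327,  0.55487049,  0.19299123, -0.45158271, -0.19118879,
       -0.05816385,  1.83091129]), 'tau': array([ -3.46268781, -63.47230911,   4.74747866, -35.99995494,
         0.67027314,   0.49139628,  -3.94466311]), 'position': array([0.59048428, 0.1379837 , 0.22153527]), 'ee_rot': array([ 0.64815006, -0.28299146, -0.64756241, -0.28369045]), 'ft_force': array([0.94790958, 0.60120778, 0.23157045]), 'torque': array([ 0.10164043, -0.03626766,  0.03403381]), 'grip_width': 0.6009086628482633}
```

Request:
move_arm(motion="0 0 0 0; 0 0 0 0")

```text
clock: 1.6
position: [0.5888, 0.1396, 0.2206]
ee_rot: [-0.647, 0.285, 0.648, 0.285]
ft_force: [-1.3, -0.1, 0.6]
grip_width: 0.599
```

```bash
cat > s.py <<'E'
from h import *
from workcell import get_obs
o=get_obs();M=R.from_quat(o['ee_rot']).as_matrix();z=M[:,2]
print(o['clock'],o['position'].round(4),'jaw',np.degrees(np.arctan2(z[1],z[0])).round(1),'j',o['joint_pos'].round(2),'f',o['ft_force'].round(1),o['grip_width'])
E
python3 s.py
```

```text
1.6 [0.5888 0.1396 0.2206] jaw 132.5 j [-0.52  0.29  0.27  1.55 -0.08  1.31  2.06] f [-1.3 -0.1  0.6] 0.5987634233525033
```

Request:
move_arm(motion="0.03 -0.034 -0.02 0; 0.06 -0.067 -0.05 0; 0.08 -0.09 -0.09 0; 0.08 -0.09 -0.1 0; 0.08 -0.09 -0.1 0; 0.08 -0.09 -0.1 0", grip=0.6)

```text
clock: 2.35
position: [0.6694, 0.0516, 0.1229]
ee_rot: [0.648, -0.283, -0.647, -0.285]
ft_force: [0.4, -0.8, -0.3]
grip_width: 0.6
```

```bash
python3 s.py; python3 - <<'E'
from workcell import *
import cv2,numpy as np
from h import proj
i=camera_info("wrist");p,d=camera("wrist")
np.savez("w1.npz",p=p,d=d,K=i["camera_matrix"],e=i["eye"],a=i["attitude"])
cv2.imwrite("pics/w1.png",p[:,:,::-1])
print(proj(i["camera_matrix"],i["eye"],i["attitude"],[[.669,.0497,.066],[.665,.045,.073]]))
p,d=camera("side");cv2.imwrite("pics/s1.png",p[:,:,::-1])
E
```

```text
2.35 [0.6694 0.0516 0.1229] jaw 132.7 j [-0.36  0.51  0.3   1.47 -0.16  1.18  2.28] f [ 0.4 -0.8 -0.3] 0.5997300264038692
[[314.70748716 255.61043086]
 [313.23586782 248.87124726]]
```

View pics/w1.png

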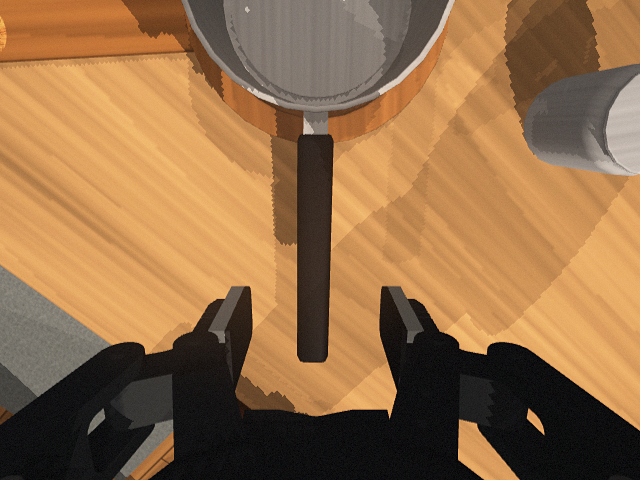

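View pics/s1.png

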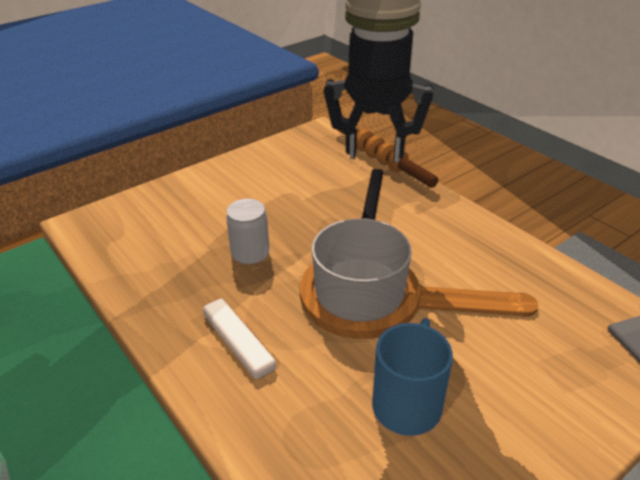

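The wrist view shows the handle (column 315) centred between the pads (250 and 382) and in line with the tool. The side view shows the fingers clear of everything else. I'll descend and narrow the jaws to a loose straddle.

Request:
move_arm(motion="0 -0.001 -0.03 0; 0 -0.001 -0.06 0; 0 -0.001 -0.08 0; 0 -0.001 -0.08 0; 0 -0.001 -0.08 0", grip=0.6)

```text
clock: 3.08
position: [0.67, 0.0485, 0.0426]
ee_rot: [0.648, -0.284, -0.647, -0.285]
ft_force: [-0.3, 0.1, 1.3]
grip_width: 0.6
```

Request:
move_arm(motion="0 0 0 0; 0 0 0 0; 0 0 0 0", grip=0.33)

```text
clock: 3.45
position: [0.6693, 0.0484, 0.0415]
ee_rot: [0.647, -0.285, -0.647, -0.285]
ft_force: [0.5, -0.0, 0.1]
grip_width: 0.332
```

```bash
python3 s.py; python3 - <<'E'
import numpy as np
C=np.array([.5695,-.0415])
p0=None
for th in range(42,-50,-4):
    q=C+.135*np.array([np.cos(np.radians(th)),np.sin(np.radians(th))])
    if p0 is None:p0=q
    print(th,(q-p0).round(4))
E
```

```text
3.45 [0.6693 0.0484 0.0415] jaw 132.5 j [-0.34  0.6   0.28  1.53 -0.18  1.04  2.3 ] f [ 0.5 -0.   0.1] 0.33212558657732477
42 [0. 0.]
38 [ 0.0061 -0.0072]
34 [ 0.0116 -0.0148]
30 [ 0.0166 -0.0228]
26 [ 0.021  -0.0312]
22 [ 0.0248 -0.0398]
18 [ 0.0281 -0.0486]
14 [ 0.0307 -0.0577]
10 [ 0.0326 -0.0669]
6 [ 0.0339 -0.0762]
2 [ 0.0346 -0.0856]
-2 [ 0.0346 -0.095 ]
-6 [ 0.0339 -0.1044]
-10 [ 0.0326 -0.1138]
-14 [ 0.0307 -0.123 ]
-18 [ 0.0281 -0.132 ]
-22 [ 0.0248 -0.1409]
-26 [ 0.021  -0.1495]
-30 [ 0.0166 -0.1578]
-34 [ 0.0116 -0.1658]
-38 [ 0.0061 -0.1734]
-42 [ 0.     -0.1807]
-46 [-0.0065 -0.1874]
```

Request:
move_arm(motion="0.006 -0.007 0 -0.07; 0.012 -0.015 0 -0.14; 0.017 -0.023 0 -0.21; 0.021 -0.031 0 -0.28; 0.025 -0.04 0 -0.35; 0.028 -0.049 0 -0.42; 0.031 -0.058 0 -0.49; 0.033 -0.067 0 -0.56; 0.034 -0.076 0 -0.63; 0.0345 -0.0855 0 -0.7")

```text
clock: 4.7
position: [0.7038, -0.0367, 0.0412]
ee_rot: [-0.51, 0.49, 0.51, 0.49]
ft_force: [0.1, 1.0, 0.5]
grip_width: 0.332
```

```bash
python3 s.py; python3 - <<'E'
from workcell import *
import cv2,numpy as np
p,d=camera("wrist");q,d=camera("side")
cv2.imwrite("pics/ws2.png",cv2.resize(np.hstack([p,q])[:,:,::-1],(800,300)))
E
```

```text
4.7 [ 0.7038 -0.0367  0.0412] jaw 92.3 j [-0.31  0.69  0.44  1.43 -0.31  1.09  1.8 ] f [0.1 1.  0.5] 0.3324471785188054
```

View pics/ws2.png

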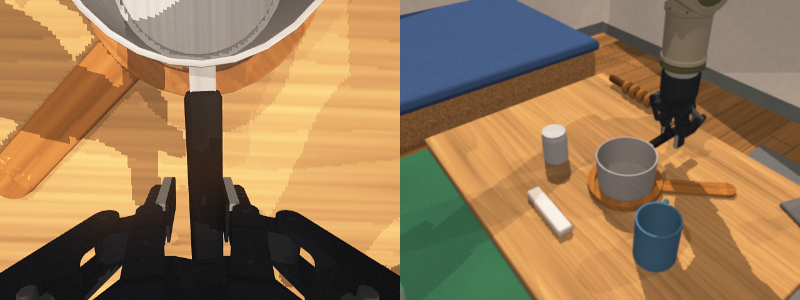

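Request:
move_arm(motion="0 -0.0095 0 -0.07; -0.001 -0.019 0 -0.14; -0.002 -0.028 0 -0.21; -0.004 -0.037 0 -0.28; -0.0065 -0.0465 0 -0.35; -0.01 -0.055 0 -0.42; -0.0135 -0.064 0 -0.49; -0.018 -0.072 0 -0.56; -0.023 -0.08 0 -0.63; -0.0285 -0.088 0 -0.7")

```text
clock: 6.05
position: [0.6751, -0.1245, 0.0411]
ee_rot: [-0.312, 0.635, 0.312, 0.635]
ft_force: [-0.0, 0.9, 0.1]
grip_width: 0.331
```

Request:
move_arm(motion="-0.003 -0.0035 0 -0.035; -0.006 -0.007 0 -0.07; -0.0095 -0.0105 0 -0.105; -0.0125 -0.014 0 -0.14; -0.0125 -0.014 0 -0.14; -0.0125 -0.014 0 -0.14")

```text
clock: 6.8
position: [0.6626, -0.1391, 0.0411]
ee_rot: [-0.267, 0.655, 0.267, 0.655]
ft_force: [0.5, -0.0, -0.7]
grip_width: 0.335
```

```bash
python3 s.py; python3 - <<'E'
from workcell import *
import cv2,numpy as np
i=camera_info("wrist");p,d=camera("wrist");np.savez("w3.npz",p=p,d=d,K=i["camera_matrix"],e=i["eye"],a=i["attitude"])
i=camera_info("top");q,d=camera("top");np.savez("t3.npz",p=q,d=d,K=i["camera_matrix"],e=i["eye"],a=i["attitude"])
cv2.imwrite("pics/ws3.png",cv2.resize(np.hstack([p,q])[:,:,::-1],(800,300)))
E
```

```text
6.8 [ 0.6626 -0.1391  0.0411] jaw 44.3 j [-0.3   0.68  0.63  1.53 -0.43  1.08  1.21] f [ 0.5 -0.  -0.7] 0.3348806368673212
```

View pics/ws3.png

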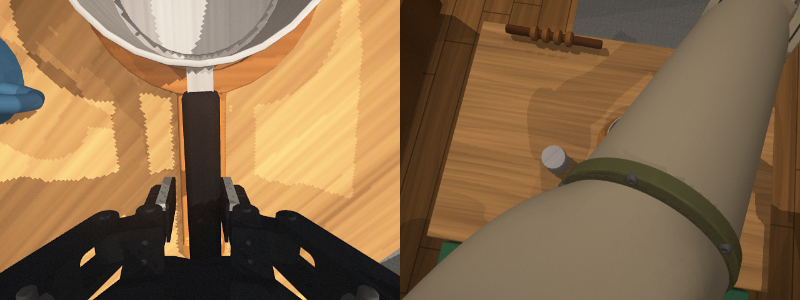

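The wrist view shows the handle (columns 183–222 in the half-size picture) lying over the tail, with tail wood visible on both sides. Next I release, rise and re-measure.

Request:
move_arm(motion="0 0 0 0; 0 0 0 0; 0 0 0 0; 0 0 0.02 0; 0 0 0.06 0; 0 0 0.1 0; 0 0 0.13 0; 0 0 0.13 0; 0 0 0.13 0", grip=0.6)

```text
clock: 8.02
position: [0.6624, -0.139, 0.1714]
ee_rot: [-0.266, 0.655, 0.267, 0.655]
ft_force: [-0.2, 1.2, 0.5]
grip_width: 0.602
```

Request:
move_arm(motion="0 0.04 0.02 0.07; 0 0.09 0.04 0.14; 0 0.14 0.04 0.21; 0 0.19 0.04 0.28; 0 0.24 0.04 0.35; -0.02 0.29 0.04 0.42; -0.05 0.34 0.04 0.49; -0.08 0.39 0.04 0.56; -0.12 0.43 0.04 0.6; -0.16 0.46 0.04 0.6")

```text
clock: 9.28
position: [0.5003, 0.3226, 0.21]
ee_rot: [-0.449, 0.547, 0.449, 0.546]
ft_force: [1.1, 0.4, -0.6]
grip_width: 0.601
```

Request:
move_arm(motion="-0.04 0.03 0 0; -0.08 0.06 0 0; -0.12 0.09 0 0; -0.16 0.1 0 0; -0.2 0.11 0 0; -0.2 0.11 0 0")

```text
clock: 10.02
position: [0.2991, 0.4319, 0.2104]
ee_rot: [-0.45, 0.546, 0.45, 0.545]
ft_force: [1.2, -0.3, 0.3]
grip_width: 0.596
```

```bash
python3 s.py; python3 - <<'E'
from workcell import *
import cv2,numpy as np
for n in("top","side"):
    i=camera_info(n);q,d=camera(n);np.savez(n+"4.npz",p=q,d=d,K=i["camera_matrix"],e=i["eye"],a=i["attitude"])
    cv2.imwrite(f"pics/{n}4.png",q[:,:,::-1])
E
python3 m.py top4.npz
```

```text
10.025 [0.2991 0.4319 0.2104] jaw 79.0 j [-1.36  0.12  0.33  1.77 -0.04  1.26  0.36] f [ 1.2 -0.3  0.3] 0.5957654841023301
dark [    0     0   106   312 10313] [26. 90.]
dark [ 552   84   64   53 1434] [582. 110.]
dark [ 410  140   76   61 1077] [448. 170.]
dark [ 464  270   50   51 1400] [486. 293.]
dark [445 308  47  19 343] [465. 319.]
dark [   0  327   65  153 1377] [ 25. 436.]
dark [594 339  38 141 347] [626. 402.]
dark [  70  385  489   94 1957] [317. 426.]
dark [  87  435  105   45 2035] [126. 464.]
grey [  276     0   302    97 22440] [441.  39.]
grey [ 531  104   56   54 1214] [555. 131.]
grey [ 330  182   89   91 5992] [375. 228.]
grey [ 226  233   45   45 1504] [248. 255.]
grey [ 285  326   92   37 1836] [331. 344.]
```

View pics/top4.png

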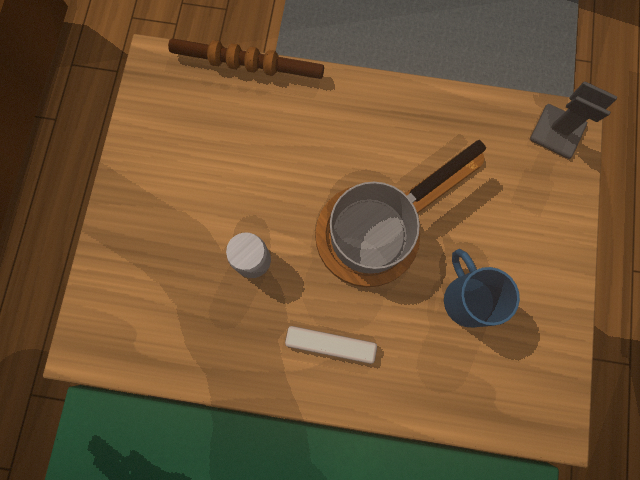

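View pics/side4.png

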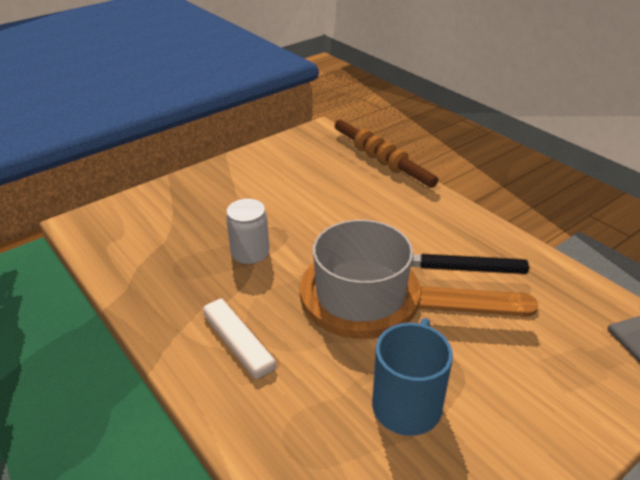

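The top view shows the handle (412,196)–(485,145) along the tail. The mug and canister blobs sit at their old pixels. Measuring the angle next.

```bash
python3 - <<'E'
from h import *
D=np.load('top4.npz');p=D['p'];dk=(p.max(2)<60).astype(np.uint8);n,L,s,cc=cv2.connectedComponentsWithStats(dk)
ys,xs=np.where(L==L[170,448]);P=ray(D['K'],D['e'],D['a'],np.c_[xs,ys],.07)[:,:2]
vx,vy,x0,y0=cv2.fitLine(P.astype(np.float32),cv2.DIST_L2,0,.01,.01).ravel();print('ang',np.degrees(np.arctan2(vy,vx)),x0,y0, np.degrees(np.arctan2(y0+.0415,x0-.5695)), np.hypot(y0+.0415,x0-.5695))
g=((cv2.cvtColor(p,cv2.COLOR_RGB2HSV)[:,:,1]<60)&(p.max(2)>60)).astype(np.uint8)
# rim: shift vs start
print(ray(D['K'],D['e'],D['a'],[[374.5,226]],.08), ray(D['K'],D['e'],D['a'],[[372.5,225]],.08))
E
```

```text
ang -43.47359 0.6654018 -0.13655767 -44.746727 0.13503005
[[ 0.56575296 -0.0445525   0.08      ]] [[ 0.56670433 -0.04169185  0.08      ]]
```

```bash
python3 -c "
from workcell import *
print(hand_in())"
```

```text
the job is handed in; nothing more can be done
None
```

I swung the pan's handle about 86° clockwise onto the trivet's tail, let go and handed the job in at about 10 s of the 38 s. I used the jaws as a loose straddle around the handle rather than a pinch, followed the arc about the trivet's centre, then opened, lifted clear and moved away.

Last checks, from pictures taken after release:

| Check | Result | Limit |
|---|---|---|
| Handle direction against the tail | Handle −43.5° (line fit) to −44.7° (bearing from the trivet centre); tail −43.6° to −46° by different fits; at most about 2.5° apart | 12° |
| Pan position | Rim moved about 3 mm during the swing, still in the recess; about 5 mm from the trivet's centre, using hand-picked pixels | 12 mm |
| Pan level | Looks upright in the side view; tilt not measured | 4° |
| Mug and canister | At the same pixels as before, within about 1 pixel | 20 mm |
| Wrist force while swinging | About 1 N in the readings after each move | 120 N |

No check failed. The small spread in the angles is within measuring error. The hand-in reports no verdict.

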